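# Unstack the sink-cupboard pile into its organiser trays

### The job

Take the pile of sink things apart from the top down, and put each thing straight into the bamboo tray that matches its shape and size: the sink plug in the small round dish, the round tin in the large round dish, the soap in the shorter rectangular tray and the long tin in the longer one. Each must end upright and lie flat on the floor of its tray, let go; never tip one over, and leave the jar and the nailbrush where they are.

Things in the scene. Friction and masses are not known exactly. Their poses are not given: they have to be found in the camera images.
- plug: black rubber sink plug, on top of the pile: disc 36 mm diameter and 14 mm high, with a knob 16 mm in diameter rising from its middle from 14 to 34 mm above its underside. Origin: centre of its underside; z up. About 50 g.
- round_tin: closed round metal tin, 52 mm diameter, 30 mm high, under the plug. Origin: centre of its underside; z up. About 120 g.
- soap: plain cream-white bar of soap, 86 mm (its x) by 54 mm (its y), 30 mm high, under the round tin. Origin: centre of its underside; z up. About 130 g.
- long_tin: closed oblong metal tin with a dark steel lid, 124 mm (its x) by 62 mm (its y), 32 mm high, the bottom of the pile, standing on the work surface. Origin: centre of its underside; z up. About 220 g.
- small_dish: fixed round bamboo dish, the smaller one: inside diameter 54 mm, outside 62 mm; floor 4 mm above its underside, rim at 12 mm. Origin: centre of its underside, on the work surface; z up.
- large_dish: fixed round bamboo dish, the larger one: inside diameter 72 mm, outside 80 mm; floor 4 mm above its underside, rim at 12 mm. Origin: centre of its underside, on the work surface; z up.
- soap_tray: fixed rectangular bamboo tray, the shorter one: inside 106 mm (its x) by 74 mm (its y), walls 4 mm; floor 4 mm above its underside, rim at 12 mm (keep fingertips above the rim). Origin: centre of its underside, on the work surface; z up.
- long_tray: fixed rectangular bamboo tray, the longer one: inside 144 mm (its x) by 82 mm (its y), walls 4 mm; floor 4 mm above its underside, rim at 12 mm (keep fingertips above the rim). Origin: centre of its underside, on the work surface; z up.
- jar: bystander: small amber glass jar with a metal lid, 56 mm diameter, 56 mm high, loose, standing at the far middle of the work area. Origin: centre of its underside; z up.
- nailbrush: bystander: small wooden nailbrush, 75 mm (its x) by 36 mm (its y), 32 mm high, loose, lying bristles down on the near left. Origin: centre of its underside; z up.

How it is judged:
On the way, in this order (a step that is already met when the one before it is completed fails the run):
1. the sink plug stands flat in the small round dish, let go (horizontal distance between plug and small_dish below 0.016 m and z of plug in the frame of small_dish below 0.0065 m and angle between plug's own z axis and vertical below 0.06 rad and contact force between plug and the fingers below 0.2 N), for 0.2 s.
2. the round tin stands flat in the large round dish, let go (horizontal distance between round_tin and large_dish below 0.016 m and z of round_tin in the frame of large_dish below 0.0065 m and angle between round_tin's own z axis and vertical below 0.06 rad and contact force between round_tin and the fingers below 0.2 N), for 0.2 s.
3. the soap stands flat in the short tray, let go (horizontal distance between soap and soap_tray below 0.016 m and z of soap in the frame of soap_tray below 0.0065 m and angle between soap's own z axis and vertical below 0.06 rad and contact force between soap and the fingers below 0.2 N), for 0.2 s.
4. the long tin stands flat in the long tray, let go (horizontal distance between long_tin and long_tray below 0.016 m and z of long_tin in the frame of long_tray below 0.0065 m and angle between long_tin's own z axis and vertical below 0.06 rad and contact force between long_tin and the fingers below 0.2 N), for 0.2 s.
At the end, for the whole second after the job is handed in: The plug in the small round dish, the round tin in the large round dish, the soap in the shorter tray and the long tin in the longer tray: each within 16 mm of its tray's centre, its underside on the tray's floor (within 2.5 mm), upright within 0.06 rad, released and at rest (all of step 1 and all of step 2 and all of step 3 and all of step 4 and linear speed of each of plug, round_tin, soap, long_tin below 0.02 m/s and angular speed of each of plug, round_tin, soap, long_tin below 0.2 rad/s); the robot touches nothing.
It fails at once if one of the pile's things tips over (more than 0.8 rad) (angle between any of plug, round_tin, soap, long_tin's own z axis and vertical above 0.8 rad).
It fails at once if the jar is disturbed (shifted more than 30 mm or tipped) (distance of jar from where it was at the start of the episode above 0.03 m or angle between jar's own z axis and vertical above 0.5 rad).
It fails at once if the nailbrush is disturbed (shifted more than 30 mm or tipped) (distance of nailbrush from where it was at the start of the episode above 0.03 m or angle between nailbrush's own z axis and vertical above 0.5 rad).
It also fails if it takes over 118 s, if anything falls off the work surface, if the arm or the gripper's body presses on something with over 40 N, if the wrist force passes 120 N, or if a joint passes its speed limit or range.

### The arm

A 6-joint arm with a two-finger parallel gripper is mounted at the origin on the work surface. World frame = base frame: x ahead of the robot, y to its left, z up, the work surface at z = 0. Lengths are in m, angles in rad, forces in N, time in s.
With the tool pointing down it reaches from about 0.225 to 0.875 m from the base axis. Payload 3.4 kg.
Tool frame: the origin (TCP) lies between the finger pads; the fingertips stand 25 mm ahead of it and the grasp point (between the pads) lies 6 mm ahead of it (bot.tip_extent is the distance from the TCP to the fingertips, in m); z points along the fingers, y is the line along which they close (so a half turn about z gives the same grasp; the last joint's range is limited). The gripper opens to 85 mm and grips with 20 to 120 N. Pads are 22 mm wide; open, the fingers measure 114 mm over their backs; the gripper's body (76 mm by 85 mm) begins 54 mm behind the grasp point. The pads swing forward as they close: fully open they stand 13 mm farther back than shut.
Start: joints at [-1.363, 0.276, 1.505, -0, 1.361, -0.121], TCP at [0.186, -0.544, 0.229] pointing down, gripper open.
Joint ranges: [-2.89, 2.89], [-0.75, 2.08], [0.22, 2.7], [-1.18, 4.32], [0.11, 2.71], [-2.7, 2.7]. Speed limits (rad/s): [2.57, 2.57, 3.14, 3.14, 3.14, 3.14].

### API

Orientations are given as [roll, pitch, yaw] about the fixed x, y, z axes, in that order (R = Rz(yaw) Ry(pitch) Rx(roll)).
In Python, from plant import bot, planner, optics, job gives the robot as it stands. Calls block until the motion is done:
- bot.goto(position, orientation): joint-space move of the TCP to a pose.
- bot.move_linear(position, velocity=0.15, rot=None): straight line of the TCP; rot=None keeps the orientation; velocity is the mean speed in m/s.
- bot.movej(angles): joint-space move.
- bot.set_gripper(opening): opening from 0.0 (shut) to 1.0 (fully open); the grip force is fixed at half the most; returns when the fingers have stopped.
- bot.wait(seconds).
- planner.solve_ik(position, orientation): joint angles nearest the present ones, or None.
- optics.snapshot(name): name is "side" or "top"; returns a dict with "frame" (420x560x3 uint8, blue, green, red), "intrinsics" (3x3 intrinsics, pixels), "R" (3x3) and "t" (3): a world point X has camera coordinates R X + t. Camera axes: x right, y down, z forward; pixel columns grow to the right and rows downward; lengths in m; the calibration is good to about 2 mm. A picture is of the moment at which its call begins. There is no depth.
A pose or a line that the arm cannot do raises bot.PlanningError and nothing moves.
- job.sign_off(): hands the job in; it is judged then, once.
Readings, each from a call of its own:
- bot.current_clock(): time.
- bot.current_joint_pos(): joint angles.
- bot.current_qd(): joint speeds.
- bot.current_effort(): joint torques, N m.
- bot.current_position(): TCP position.
- bot.current_orientation(): TCP orientation.
- bot.current_wrist_force(): force on the tool from outside, world axes, zero at the start.
- bot.current_ft_torque(): the same for the moment, N m.
- bot.current_finger_gap(): opening from 0.0 (shut) to 1.0 (fully open).
- bot.current_grasp_force(): force on a finger pad.
Only numpy, scipy, OpenCV 4.12 (cv2) and the standard library are available. Lean on these libraries where they do the work, as an engineer would, in place of code of your own. Each camera call takes 0.05 s, during which the arm holds its last target. There are 200 camera calls.

## Working session

There is one attempt and no reset: what is moved stays moved. The work goes in short steps, each a Python script; the robot and the scene stay as the last script left them, time stands still between calls to the robot, and variables do not carry over. Pictures are saved under pics/ and viewed, at most 14 in all, crops included, and the job is handed in when it is done.

```bash
mkdir -p pics; ls
python3 - <<'E'
from plant import bot, optics
import cv2,numpy as np
for n in("side","top"):
    s=optics.snapshot(n); cv2.imwrite(f"pics/{n}0.png",s["frame"]); np.savez(f"{n}0.npz",**s)
    print(n,s["intrinsics"].tolist(),np.round(s["R"],4).tolist(),(-s["R"].T@s["t"]).round(4))
E
```

```text
pics
side [[510.78214628598306, 0.0, 286.39049939415946], [0.0, 510.78214628598306, 211.5126095815411], [0.0, 0.0, 1.0]] [[-0.7126, -0.7016, -0.0037], [-0.5008, 0.5123, -0.6977], [0.4914, -0.4953, -0.7164]] [-0.0028  0.5256  0.8477]
top [[383.86390643634815, 0.0, 277.0463836181117], [0.0, 383.86390643634815, 207.2932780937757], [0.0, 0.0, 1.0]] [[0.0057, -1.0, -0.0044], [-0.991, -0.0051, -0.1341], [0.1341, 0.0052, -0.991]] [ 0.3906 -0.0066  1.1316]
```

View pics/top0.png

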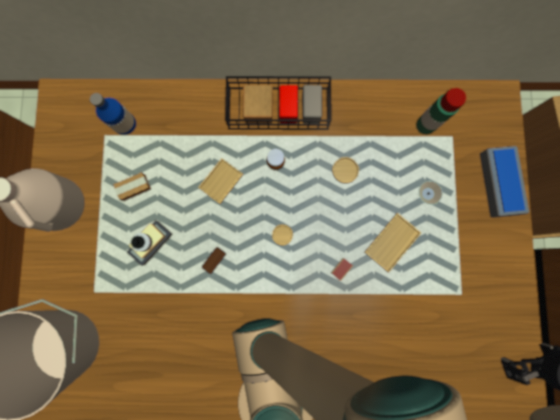

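View pics/side0.png

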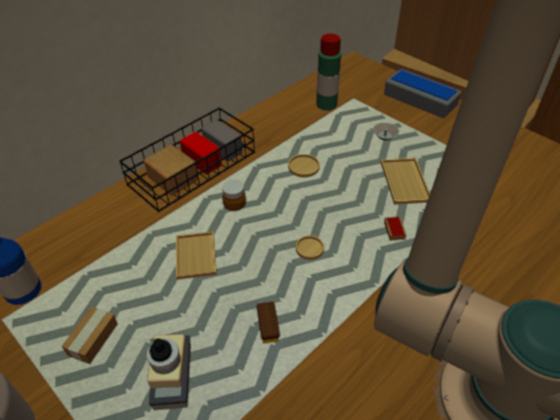

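The top view shows the pile at about (148,242), with the small dish (282,235), large dish (345,170), soap tray (220,181), long tray (393,242) and jar (276,158). In the side view the pile is at about (168,365). I'll zoom in on the pile and segment the bamboo.

```bash
cat > h.py <<'E'
import numpy as np,cv2
from plant import bot,planner,optics,job
def load(n): return dict(np.load(n+"0.npz"))
def ray(s,uv,z):
    "pixels -> world points on plane height z"
    uv=np.atleast_2d(np.asarray(uv,float)); C=-s["R"].T@s["t"]
    d=np.c_[uv,np.ones(len(uv))]@np.linalg.inv(s["intrinsics"]).T@s["R"]
    return C+d*((z-C[2])/d[:,2])[:,None]
def proj(s,X):
    c=s["R"]@np.asarray(X,float)+s["t"]; p=s["intrinsics"]@c; return p[:2]/p[2]
def tri(a,ua,b,ub):
    "two-view point and ray gap"
    P=[s["intrinsics"]@np.c_[s["R"],s["t"]] for s in(a,b)]
    X=cv2.triangulatePoints(*P,np.array(ua,float).reshape(2,1),np.array(ub,float).reshape(2,1)).ravel()
    return X[:3]/X[3]
def blobs(s,lo,hi,amin=60):
    m=cv2.inRange(cv2.cvtColor(s["frame"],cv2.COLOR_BGR2HSV),np.array(lo),np.array(hi))
    m=cv2.morphologyEx(m,cv2.MORPH_OPEN,np.ones((2,2)))
    return [c for c in cv2.findContours(m,cv2.RETR_EXTERNAL,cv2.CHAIN_APPROX_NONE)[0] if cv2.contourArea(c)>amin]
E
python3 - <<'E'
from h import *
T,S=load("top"),load("side")
a=cv2.resize(T["frame"][210:275,115:185],None,fx=5.5,fy=5.5,interpolation=3)
b=cv2.resize(S["frame"][325:415,135:205],None,fx=5.5,fy=5.5,interpolation=3)
h=max(len(a),len(b));pad=lambda i:cv2.copyMakeBorder(i,0,h-len(i),0,0,0)
cv2.imwrite("pics/zoom.png",np.hstack([pad(a),pad(b)]))
hs={n:cv2.cvtColor(s["frame"],cv2.COLOR_BGR2HSV) for n,s in(("T",T),("S",S))}
for n,u in(("T",(220,181)),("T",(345,170)),("T",(150,228)),("S",(195,255)),("S",(310,247)),("S",(405,180)),("S",(225,280)),("S",(290,370))):print(n,u,hs[n][u[1],u[0]])
for nm,s in(("T",T),("S",S)):
  for c in blobs(s,(10,70,110),(28,255,255)):
    p=ray(s,c[:,0]+0.0,.012)[:,:2]
    if cv2.contourArea(c)>4000: continue
    r=cv2.minAreaRect((p*1000).astype(np.float32)); print(nm,cv2.boundingRect(c),np.round(r[0],1),np.round(r[1],1),round(r[2],1))
E
```

```text
T (220, 181) [ 21 123 180]
T (345, 170) [ 21 111 183]
T (150, 228) [ 31  74 224]
S (195, 255) [ 21 139 143]
S (310, 247) [ 21 138 153]
S (405, 180) [ 21 140 144]
S (225, 280) [ 37  35 159]
S (290, 370) [ 37  30 151]
T (302, 410, 13, 10) [-30.8 -88.8] [23.2 32.8] 0.4
T (17, 303, 41, 10) [250.7 681.8] [ 23.2 113.9] 4.7
T (554, 97, 6, 27) [ 845.6 -848. ] [15.1 82.9] 84.7
T (322, 91, 5, 29) [ 858.1 -142.3] [12.3 89.5] 89.4
T (299, 91, 4, 29) [857.8 -70.6] [ 9.2 89.5] 89.9
T (231, 85, 48, 35) [867.   69.7] [109.  143.3] 0.2
S (148, 365, 34, 18) [444.8 378. ] [56.4 29.8] 48.0
S (443, 364, 33, 56) [66.6 49.8] [45.7 97.7] 42.5
S (335, 350, 26, 23) [234.7 136. ] [62.5 11.8] 82.7
S (155, 336, 31, 21) [485.3 327. ] [67.4 33.7] 11.5
S (80, 313, 33, 42) [601.4 418.5] [15.6 91.1] 23.8
S (63, 308, 35, 42) [633.3 433.2] [15.5 91.1] 24.0
S (281, 297, 96, 91) [276.7 122.7] [260.9  26.9] 86.8
S (453, 292, 56, 60) [ 113.1 -105.5] [ 92.3 114.8] 17.1
S (543, 278, 17, 23) [  40.7 -268.1] [10.3 71.2] 0.2
S (473, 268, 19, 21) [ 155.  -195.6] [ 7.5 70.5] 0.6
S (385, 263, 77, 65) [225.3 -83.3] [120.5 125.4] 11.7
S (491, 259, 20, 21) [ 140.8 -243.5] [73.2  8.4] 87.0
S (297, 239, 28, 19) [457.2 -10.2] [58.1 49.7] 41.6
S (176, 232, 41, 46) [620.4 170.1] [ 83.  114.3] 53.0
S (500, 227, 36, 29) [ 150.2 -337.5] [125.1  19.4] 87.2
S (52, 216, 55, 32) [854.4 309.4] [130.7   9.8] 88.0
S (76, 199, 70, 40) [838.8 241.1] [168.5  34.1] 82.9
S (17, 181, 116, 61) [895.4 284.9] [269.8  64.8] 89.6
S (497, 166, 21, 25) [ 268.5 -509.9] [ 13.4 114.6] 2.3
S (383, 160, 47, 43) [ 437.8 -333.7] [ 89.9 153.7] 49.0
S (289, 158, 32, 18) [ 648.3 -196.2] [78.  64.8] 44.3
S (146, 146, 48, 33) [906.4  27.1] [89.9 98.6] 89.6
S (523, 100, 17, 29) [ 348.7 -803.4] [ 16.8 159.5] 12.3
S (255, 96, 61, 37) [ 834.6 -327. ] [238.1  37.5] 85.3
S (239, 76, 78, 49) [ 893.4 -372.1] [308.2  62.6] 89.1
S (385, 51, 83, 36) [ 694.  -802.8] [280.   69.2] 2.9
```

View pics/zoom.png

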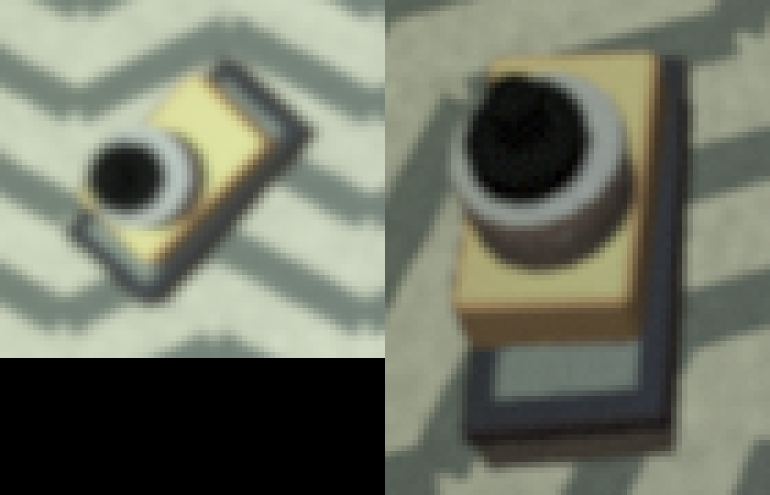

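The zoom shows the black plug at top-view crop (127,177) on the round tin, which sits off-centre on the soap. The soap top corners are at (205,75), (270,150), (150,262) and (75,190) in the top crop. In the side crop they are at (490,57), (657,52), (632,305) and (455,302). The lid corners of the long tin are visible below it. Next I'll triangulate these and measure the trays.

Run:
```python
from h import *
T,S=load("top"),load("side")
f=lambda c,o:((np.array(c)+.5)/5.5-.5)+np.array(o)
ct=lambda c:f(c,(115,210)); cs=lambda c:f(np.array(c)-(385,0),(135,325))
def show(n,A,B):
    for a,b in zip(A,B):
        X=tri(T,ct(a),S,cs(b)); print(n,(X*1000).round(1),"reproj",(proj(T,X)-ct(a)).round(1))
show("soap",[(205,75),(270,150),(150,262)],[(490,57),(657,52),(632,305)])
show("tin",[(312,132),(155,298)],[(688,60),(670,440)])
show("plugdisc",[(127,177)],[(527,142)])
show("rtin",[(138,172)],[(541,153)])
# trays: bamboo mask inside the mat, both views
m={}
for nm,s,lo in(("T",T,(15,75,110)),("S",S,(15,90,100))):
  m[nm]=[]
  for c in blobs({"frame":s["frame"][145:285,110:450] if nm=="T" else s["frame"][140:285,165:440]},lo,(27,255,255),120):
    c=c[:,0]+np.array((110,145) if nm=="T" else (165,140)); p=ray(s,c,.008)[:,:2]*1000
    r=cv2.minAreaRect(p.astype(np.float32)); M=cv2.moments(c.reshape(-1,1,2).astype(np.float32)); q=(M["m10"]/M["m00"],M["m01"]/M["m00"])
    m[nm].append((r,q)); print(nm,np.round(q,1),np.round(r[0],1),np.round(r[1],1),round(r[2],1))
for r,q in m["T"]:
  for r2,q2 in m["S"]:
    if np.hypot(*np.subtract(r[0],r2[0]))<25: print("tri",(tri(T,q,S,q2)*1000).round(1))
print(bot.tip_extent,bot.current_orientation(),bot.current_finger_gap())
```

```text
soap [492.5 354.7  55.6] reproj [-1.1 -1.2]
soap [453.6 317.6  60.2] reproj [-0.9 -1. ]
soap [394.6 375.1  55.7] reproj [-0.2 -0.2]
tin [463.6 304.4  28. ] reproj [-0.5 -0.5]
tin [374.6 385.7  11.7] reproj [0.2 0.3]
plugdisc [436.  373.8  98.4] reproj [-0.3 -0.4]
rtin [437.6 371.3  87.1] reproj [0.1 0.1]
T [282.9 235.5] [459.6 -17.2] [55.5 55.6] 0.3
T [393.4 243.1] [ 440.2 -340.6] [ 89.3 151.3] 49.1
T [134.  191.8] [586.9 424.9] [16.1 93.1] 24.2
T [221.3 181.7] [619.3 165.6] [ 83.  112.9] 53.1
T [346.1 170.8] [ 653.4 -206.3] [71.9 73.8] 45.1
S [399.9 278. ] [283.1 -85.5] [34.6 45.8] 44.4
S [310.6 248.2] [458.9 -13.1] [60.7 54.1] 62.6
S [195.9 255.9] [621.9 168.6] [ 80.8 116. ] 53.1
S [406.4 181.2] [ 440.7 -336.8] [ 90.5 155.2] 48.7
S [304.3 166.4] [ 652.9 -199.1] [79.1 68.5] 29.7
S [175.2 161.4] [896.2   6.7] [ 70.3 126.6] 54.0
S [226.8 175. ] [768.9 -47.1] [ 32.3 391.6] 1.1
tri [461.4 -17.3   2.1]
tri [ 440.7 -342.4   -1.3]
tri [622.  168.7   1. ]
tri [ 6.574e+02 -2.068e+02 -3.000e-01]
0.025 [-3.13995558e+00 -1.74129381e-04  3.28801576e-01] 0.99954706602657
```

Both views agree to within 4 mm on each position. The triangulated heights all come out about 5 mm low, a common calibration bias, and otherwise match the stacked heights. I'll average the views and pick the plug.

```bash
cat >> h.py <<'E'
PL=dict(plug=(.4595,-.015,0),round_tin=(.653,-.203,0),soap=(.6205,.167,np.radians(-36.9)),long_tin=(.4405,-.339,np.radians(-41.1)))
def ori(y): return [np.pi,0,y]
def yawfix(xy,z,yaw,near=None):
    "choose between the two half-turn-equivalent yaws the one needing the smaller joint move"
    q0=np.array(bot.current_joint_pos()); best=None
    for k in(-1,0,1,2):
        y=(yaw+k*np.pi+np.pi)%(2*np.pi)-np.pi
        q=planner.solve_ik([*xy,z],ori(y))
        if q is None: continue
        c=np.abs(np.array(q)-q0).max()
        if best is None or c<best[0]: best=(c,y)
    return best[1]
def over(xy,z,yaw):
    y=yawfix(xy,z,yaw); bot.goto([*xy,z],ori(y)); return y
def pick(xy,z,yaw,opening,up=.25):
    bot.set_gripper(opening); over(xy,z+.06,yaw)
    bot.move_linear([*xy,z],velocity=.08); print("Fz down",np.round(bot.current_wrist_force(),1))
    bot.set_gripper(0); print("gap mm",85*bot.current_finger_gap(),"F",bot.current_grasp_force())
    bot.move_linear([*xy,up],velocity=.12); print("lifted gap",85*bot.current_finger_gap(),"F",bot.current_grasp_force(),"t",bot.current_clock())
def place(xy,z,yaw,opening,up=.25):
    over(xy,up,yaw); bot.move_linear([*xy,z+.02],velocity=.2); bot.move_linear([*xy,z],velocity=.04)
    print("F place",np.round(bot.current_wrist_force(),1))
    bot.set_gripper(opening); bot.move_linear([*xy,up],velocity=.15); print("t",bot.current_clock())
def snap(tag):
    r=[]
    for n in("top","side"):
        s=optics.snapshot(n); cv2.imwrite(f"pics/{n}{tag}.png",s["frame"]); np.savez(f"{n}{tag}.npz",**s); r.append(s)
    return r
E
python3 - <<'E'
from h import *
T,S=load("top"),load("side")
P=[]
for s,(x0,y0,x1,y1),z in((T,(127,231,148,252),.099),(S,(148,336,180,362),.101)):
    v=cv2.cvtColor(s["frame"][y0:y1,x0:x1],cv2.COLOR_BGR2HSV)[...,2]
    m=(v<70).astype(np.uint8); n,l,st,c=cv2.connectedComponentsWithStats(m); i=1+np.argmax(st[1:,4])
    bb=st[i]; p=ray(s,c[i]+(x0,y0),z)[0]; P.append(p); print(bb,c[i]+(x0,y0),p.round(4))
P=np.mean(P,0)[:2]; print(P)
pick(P,.134,-.76,.6)
E
```

```text
[  5   6  12  11 104] [137.5        241.86538462] [0.4347 0.3731 0.099 ]
[  2   3  22  23 389] [160.06169666 350.01285347] [0.4361 0.3747 0.101 ]
[0.43539361 0.37386991]
Fz down [-0.2  0.  -0.2]
gap mm -0.13938464048387297 F 0.0
lifted gap -0.014539660653823285 F 0.0 t 6.4083
```

The gripper closed on nothing, so I'll look before retrying.

Run:
```python
from h import *
print(bot.current_position(),bot.current_orientation())
bot.goto([.43,.12,.25],ori(bot.current_orientation()[2]))
T,S=snap("1")
a=cv2.resize(T["frame"][210:275,115:185],None,fx=5.5,fy=5.5,interpolation=3)
b=cv2.resize(S["frame"][325:415,135:205],None,fx=5.5,fy=5.5,interpolation=3)
a=cv2.copyMakeBorder(a,0,len(b)-len(a),0,0,0)
im=np.hstack([a,b]).astype(float)/255
cv2.imwrite("pics/zoom1.png",(im**.5*255).astype(np.uint8))
```

```text
[0.43492538 0.37354682 0.24910879] [-3.13978469e+00 -3.97324083e-04  2.38157612e+00]
```

View pics/zoom1.png

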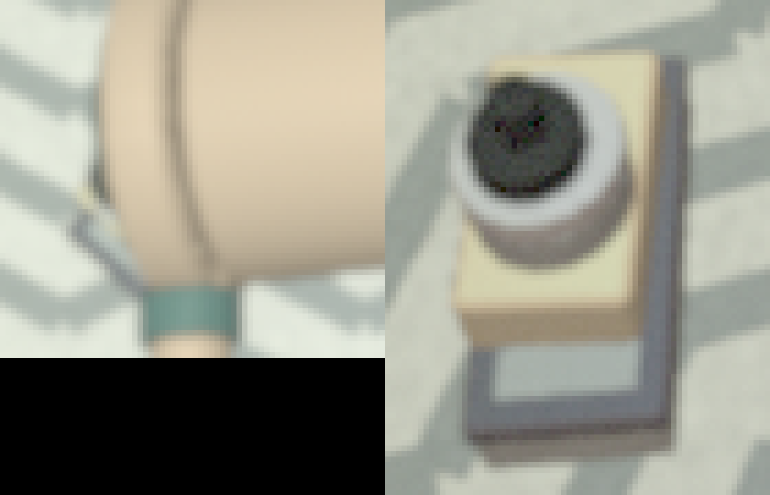

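The plug hasn't moved: its disc is at crop (527,142) and the knob top near (508,95). I'll check the tip against the knob in the side camera, with the shut gripper just above it.

Run:
```python
from h import *
over((.4354,.3739),.17,-.76)
S=optics.snapshot("side");T=optics.snapshot("top")
p=bot.current_position();tip=np.array(p)-[0,0,.025]
print(p,proj(S,tip),proj(S,[.4354,.3739,.126]),proj(T,tip))
b=cv2.resize(S["frame"][275:415,105:225],None,fx=4.2,fy=4.2,interpolation=3)/255.
cv2.imwrite("pics/zoom2.png",(b**.5*255).astype(np.uint8))
```

```text
[0.43611587 0.37278032 0.17081158] [155.83774126 334.69987512] [157.85789991 342.00581444] [130.98758754 240.49868714]
```

View pics/zoom2.png

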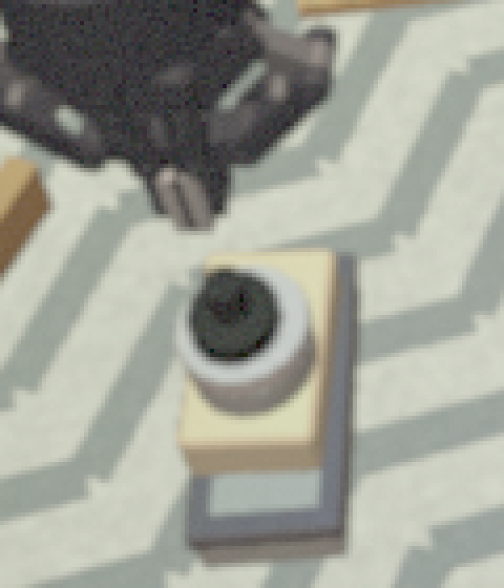

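The knob is seen at side (158.5,342), as predicted. The real fingertip is at about (150,328.6) against a predicted (155.8,334.7), so there is a hand–camera offset of roughly 10 mm or more. I'll measure it in both views at two yaws.

Run:
```python
from h import *
rows=[]
for k,yaw in enumerate((2.38,.81)):
    if k: bot.goto([.4354,.3739,.17],ori(yaw))
    T,S=snap(f"g{k}"); p=np.array(bot.current_position()); tip=p-[0,0,.025]
    print(yaw,p.round(4),bot.current_orientation(),bot.current_joint_pos(),proj(T,tip).round(1),proj(S,tip).round(1),bot.current_clock())
    cr=[]
    for s,n in((T,"T"),(S,"S")):
        u,v=proj(s,tip).astype(int); print(n,"origin",u-24,v-19)
        cr.append(cv2.resize(s["frame"][v-19:v+18,u-24:u+25],None,fx=8,fy=8,interpolation=3))
    rows.append(np.hstack(cr))
im=np.vstack(rows)/255.
cv2.imwrite("pics/zoom3.png",(im**.5*255).astype(np.uint8)); print(im.shape)
```

```text
2.38 [0.4362 0.3728 0.1709] [3.14044561e+00 6.65578271e-04 2.37975948e+00] [ 5.86177846e-01  3.10899900e-01  1.60198002e+00 -4.20219932e-04
  1.22744700e+00 -2.22644473e-01] [131.  240.5] [155.8 334.7] 8.75
T origin 106 221
S origin 131 315
0.81 [0.4355 0.3738 0.1701] [ 3.14158250e+00 -1.03924723e-04  8.10198421e-01] [5.88113179e-01 3.12318633e-01 1.60194957e+00 1.37945507e-05
 1.22722084e+00 1.34870644e+00] [130.7 240.8] [155.6 335.6] 10.25
T origin 106 221
S origin 131 316
(592, 784, 3)
```

View pics/zoom3.png

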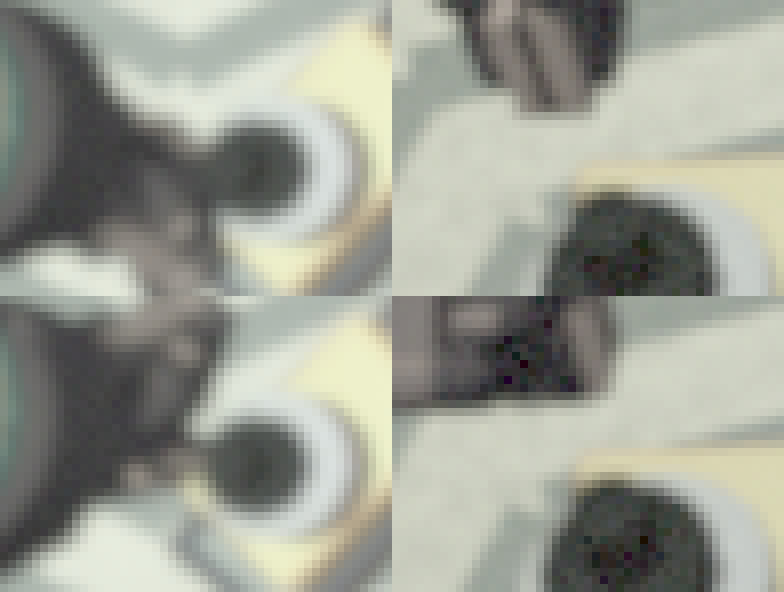

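The side view shows the tip at (151,329) and (150.8,328.4), against predictions of (155.8,334.7) and (155.6,335.6). The offset doesn't depend on yaw, and the tip looks about 15 mm high and shifted outward. A gentle touch on the bare mat will give the true height, and pictures taken there will give the lateral offset.

Run:
```python
from h import *
xy=(.53,.22)
over(xy,.12,.81); bot.move_linear([*xy,.05],velocity=.15)
f0=np.array(bot.current_wrist_force()); z=.05
while z>.003:
    z-=.0015; bot.move_linear([*xy,z],velocity=.05)
    f=np.array(bot.current_wrist_force())-f0
    if abs(f[2])>2: break
p=np.array(bot.current_position()); print("contact",p.round(4),f.round(2),bot.current_orientation())
T,S=snap("c"); tip=p-[0,0,.025]
bot.move_linear([*xy,.15],velocity=.2); print(bot.current_clock())
cr=[]
for s in(T,S):
    u,v=proj(s,tip).astype(int); print("pred",proj(s,tip).round(1),"origin",u-24,v-32)
    for d in np.eye(3)*.01: print((proj(s,tip+d)-proj(s,tip)).round(2))
    cr.append(cv2.resize(s["frame"][v-32:v+18,u-24:u+25],None,fx=8,fy=8,interpolation=3))
cv2.imwrite("pics/zoom4.png",((np.hstack(cr)/255.)**.5*255).astype(np.uint8))
```

```text
contact [0.5299 0.22   0.0019] [-0.83 -0.68  0.19] [-3.14147399e+00  2.09682607e-04  8.09998970e-01]
20.6333
pred [204.3 212.5] origin 180 180
[ 0.1  -3.27]
[-3.29 -0.02]
[-0.64 -0.4 ]
pred [206.6 302.2] origin 182 270
[-3.12 -2.88]
[-3.86  2.97]
[-0.57 -2.83]
```

View pics/zoom4.png

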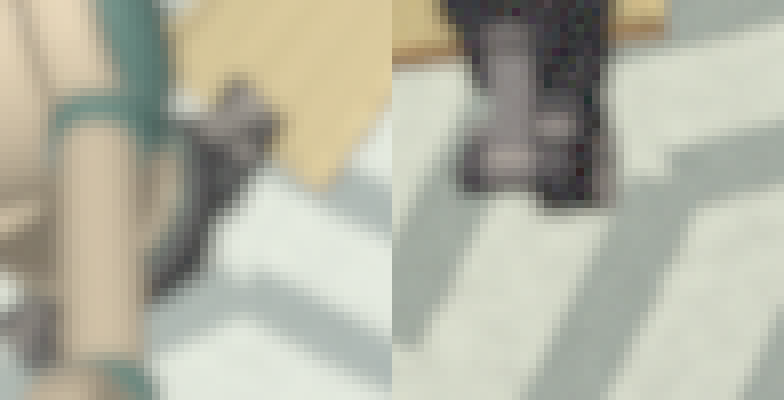

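At a reported tip height of −23 mm there is still no contact, so the real hand stands well above the reported one. I'll keep descending to a real touch, and repeat at a second spot to see how the offset varies.

```bash
cat >> h.py <<'E'
def touch(xy,z,yaw,zmin=-.04,step=.0015):
    over(xy,max(z+.06,.08),yaw); bot.move_linear([*xy,z],velocity=.15); f0=np.array(bot.current_wrist_force())
    while z>zmin:
        z-=step; bot.move_linear([*xy,z],velocity=.05)
        f=np.array(bot.current_wrist_force())-f0
        if abs(f[2])>2: break
    return np.array(bot.current_position()),f
E
python3 - <<'E'
from h import *
for k,xy in enumerate(((.53,.22),(.53,-.15))):
    try: p,f=touch(xy,.004,.81)
    except bot.PlanningError as e: print(e); p=np.array(bot.current_position()); f=np.zeros(3)
    S=optics.snapshot("side"); T=optics.snapshot("top"); np.savez(f"tc{k}.npz",T=T["frame"],S=S["frame"])
    tip=p-[0,0,.025]
    print(p.round(4),f.round(2),np.round(bot.current_joint_pos(),3),proj(S,tip),bot.current_clock())
    bot.move_linear([*xy,.15],velocity=.25)
    u,v=proj(S,tip).astype(int); print("origin",u-24,v-32)
    c=S["frame"][v-32:v+18,u-24:u+25]; cv2.imwrite(f"pics/t{k}.png",c)
ims=[cv2.resize(cv2.imread(f"pics/t{k}.png"),None,fx=8,fy=8,interpolation=3) for k in(0,1)]
cv2.imwrite("pics/zoom5.png",((np.hstack(ims)/255.)**.5*255).astype(np.uint8))
E
```

```text
[ 0.5302  0.2201 -0.0027] [-0.73 -0.49  5.43] [ 0.272  0.492  1.813 -0.     0.835  1.033] [206.72699332 303.44832639] 23.025
origin 182 271
[ 0.5302 -0.1501 -0.0027] [-1.82  0.69  5.91] [-0.402  0.467  1.866 -0.     0.808  0.359] [327.05851666 210.52492557] 27.2083
origin 303 178
```

View pics/zoom5.png

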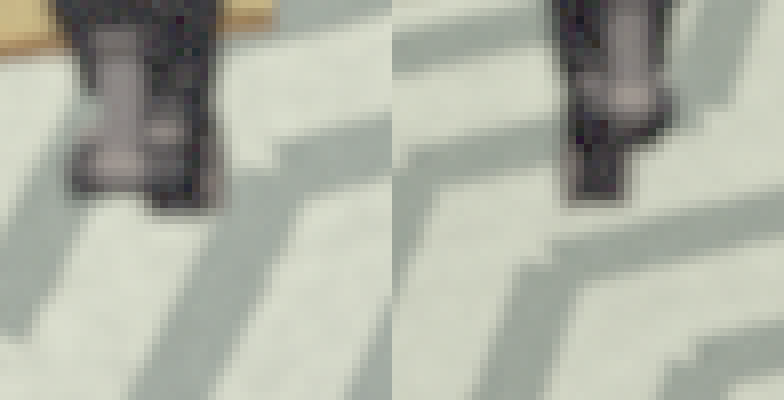

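Contact comes at TCP z ≈ −0.0027 at both spots. With the tip placed on the mat there, side-view pixels (205,297) and (328.8,203.4) match the reported xy. So the offset is purely vertical: the real tips stand about 27 mm above where the nominal frame puts them. I'll correct commanded z by that and retry.

```bash
cat >> h.py <<'E'
ZO=.027  # measured by touch: real hand stands this much above the reported height
E
python3 - <<'E'
from h import *
P=(.4354,.3739)
pick(P,.134-ZO,-.76,.5,up=.18)
if 85*bot.current_finger_gap()>10:
    place(PL["plug"][:2],.134-ZO-.092+.004+.001,-.76,.5,up=.12)
    T,S=snap("p")
    c=[cv2.resize(T["frame"][205:265,250:315],None,fx=6,fy=6,interpolation=3),cv2.resize(S["frame"][215:275,275:340],None,fx=6,fy=6,interpolation=3)]
    cv2.imwrite("pics/zoom6.png",((np.hstack(c)/255.)**.6*255).astype(np.uint8))
E
```

```text
Fz down [-0.7  0.1  0.1]
gap mm 13.550715496461475 F 58.52515697479248
lifted gap 12.956090450324126 F 58.51495563983917 t 32.4167
F place [-0.7  0.1  1. ]
t 36.2917
```

Run:
```python
import cv2,numpy as np
T=np.load("topp.npz")["frame"];S=np.load("sidep.npz")["frame"]
g=lambda s,y,x:cv2.resize(s[y:y+60,x:x+80],None,fx=5,fy=5,interpolation=3)
im=np.vstack([np.hstack([g(T,205,243),g(S,217,270)]),np.hstack([g(T,212,115),g(S,338,125)])])
cv2.imwrite("pics/z7.png",((im/255.)**.6*255).astype(np.uint8))
```

```text
(no output)
```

View pics/z7.png

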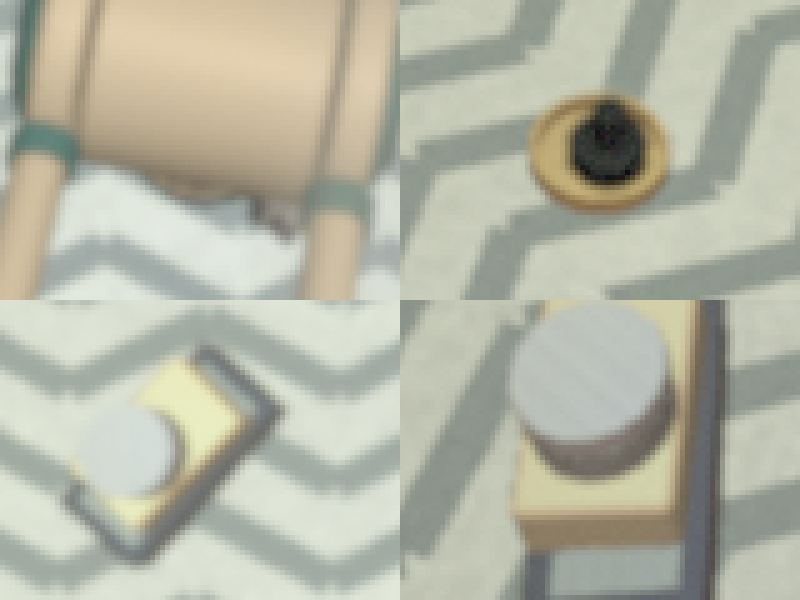

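The plug stands upright on the dish floor at side crop (607,147), against a dish centre of (599,150). The round tin's top face is centred at top crop (126,450) and side crop (590,372). Now I'll move the round tin.

Run:
```python
from h import *
T,S=load("top"),load("side")
a,b=np.array((139.8,241.6)),np.array((162.6,352.)); pa,pb=ray(T,a,.092)[0],ray(S,b,.092)[0]; print(pa,pb,tri(T,a,S,b))
P=((pa+pb)/2)[:2]
pick(P,.069,-.76,.9,up=.18)
g=85*bot.current_finger_gap()
if g>40:
    place(PL["round_tin"][:2],.0125,-.76,.9,up=.12)
    T,S=snap("r")
    h=lambda s,y,x:cv2.resize(s[y:y+60,x:x+80],None,fx=5,fy=5,interpolation=3)
    T,S=T["frame"],S["frame"]
    im=np.vstack([np.hstack([h(T,140,305),h(S,135,265)]),np.hstack([h(T,212,115),h(S,338,125)])])
    cv2.imwrite("pics/z8.png",((im/255.)**.6*255).astype(np.uint8))
```

```text
[0.43576031 0.36944724 0.092     ] [0.43545718 0.37207196 0.092     ] [0.43661492 0.37118315 0.08915241]
Fz down [-1.3  0.3 -0.1]
gap mm 49.664114308184615 F 62.79378533363342
lifted gap 49.62697087614595 F 62.603076696395874 t 40.6
F place [-0.3  0.4 -0.9]
t 45.2917
```

View pics/z8.png

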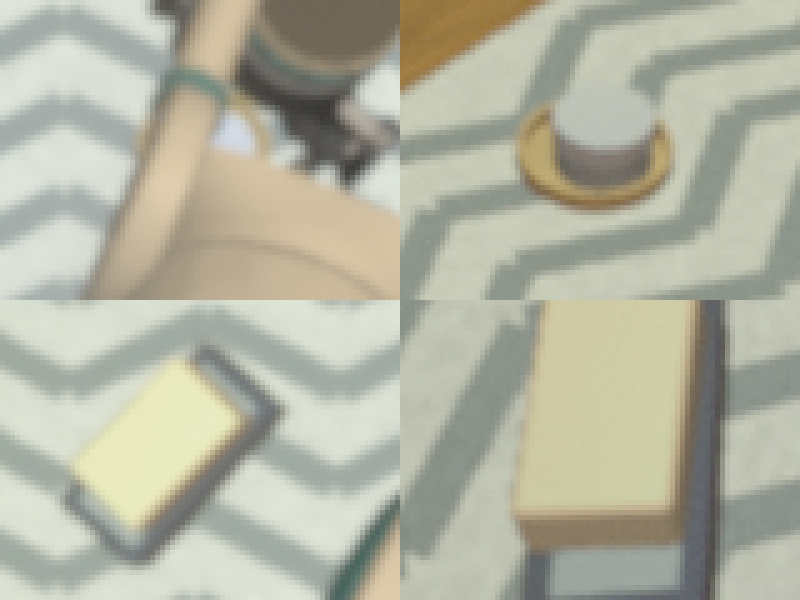

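The round tin sits upright in the large dish, about 3 mm off centre. The soap top is fully visible now, so I'll segment it and move it.

Run:
```python
from h import *
T,S=dict(np.load("topr.npz")),dict(np.load("sider.npz"))
P,Q=[],[]
for s,(x0,y0,x1,y1),vm in((T,(115,212,195,272),180),(S,(125,325,205,415),140)):
    hsv=cv2.cvtColor(s["frame"][y0:y1,x0:x1],cv2.COLOR_BGR2HSV)
    m=cv2.inRange(hsv,np.array((20,55,vm)),np.array((36,255,255)))
    c=max(cv2.findContours(m,cv2.RETR_EXTERNAL,cv2.CHAIN_APPROX_NONE)[0],key=cv2.contourArea)[:,0]+(x0,y0)
    r=cv2.minAreaRect((ray(s,c,.062)[:,:2]*1000).astype(np.float32)); bp=cv2.boxPoints(r)
    e=max(bp[1]-bp[0],bp[2]-bp[1],key=np.linalg.norm); y=np.degrees(np.arctan2(e[1],e[0]))
    y=(y+90)%180-90
    print(np.round(r[0],1),np.round(r[1],1),y); P.append(np.array(r[0])/1000);Q.append(y)
    M=cv2.moments(m,True); print(M["m10"]/M["m00"]+x0,M["m01"]/M["m00"]+y0)
P0,yaw=np.mean(P,0),np.radians(np.mean(Q)); print(P0,yaw)
if np.hypot(*(P[0]-P[1]))<.008 and abs(Q[0]-Q[1])<8:
    pick(P0,.039,yaw,.95,up=.15)
    if 85*bot.current_finger_gap()>40:
        x,y,w=PL["soap"]
        # turn by the smaller angle to the tray's axis
        place((x,y),.0125,w,.95,up=.12); snap("s")
```

```text
[441.7 364.5] [50.5 82.8] -43.318565
145.47089947089947 240.00881834215167
[442.6 367.3] [52.6 83.7] -43.031116
165.50712250712252 357.39814814814815
[0.44212984 0.36593835] -0.75354314
Fz down [-0.4  0.1  0.4]
gap mm 52.519783271906924 F 64.81467962265015
lifted gap 51.976031242912605 F 64.19330835342407 t 50.1333
F place [-0.4  0.7 -1.1]
t 53.6833
```

Run:
```python
import cv2,numpy as np
T=np.load("tops.npz")["frame"];S=np.load("sides.npz")["frame"]
g=lambda s,y,x:cv2.resize(s[y:y+75,x:x+100],None,fx=4,fy=4,interpolation=3)
im=np.vstack([np.hstack([g(T,145,170),g(S,215,145)]),np.hstack([g(T,205,100),g(S,335,115)])])
cv2.imwrite("pics/z9.png",((im/255.)**.6*255).astype(np.uint8))
```

View pics/z9.png

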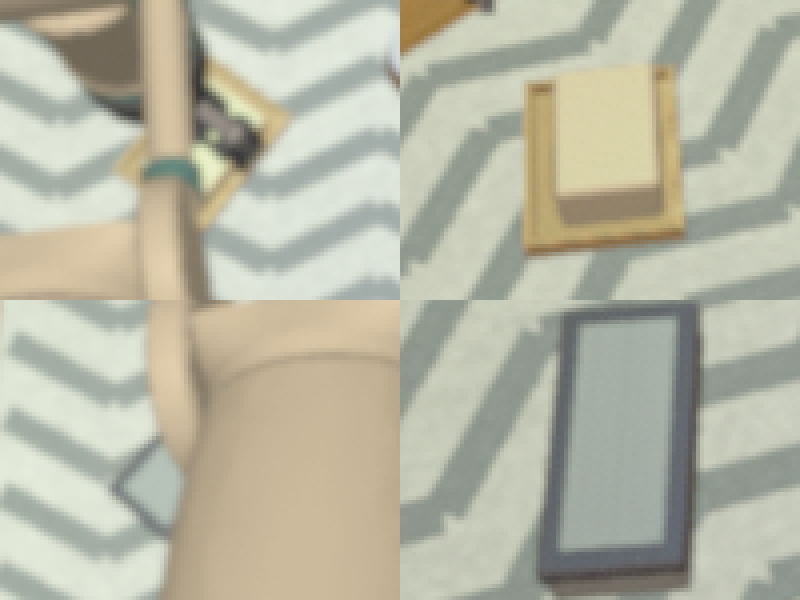

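The soap lies flat in its tray. The long tin's lid is fully visible in the side view, but the arm hides part of it from the top camera. I'll move the arm aside and measure the lid from both views.

Run:
```python
from h import *
bot.goto([.47,.0,.2],ori(bot.current_orientation()[2]))
T,S=snap("l")
P,Q=[],[]
for s,(x0,y0,x1,y1),n in((T,(110,205,195,275),"T"),(S,(125,325,205,418),"S")):
    hsv=cv2.cvtColor(s["frame"][y0:y1,x0:x1],cv2.COLOR_BGR2HSV)
    m=cv2.inRange(hsv,np.array((98,40,30)),np.array((135,255,150)))
    c=cv2.convexHull(max(cv2.findContours(m,cv2.RETR_EXTERNAL,cv2.CHAIN_APPROX_NONE)[0],key=cv2.contourArea))[:,0]+(x0,y0)
    r=cv2.minAreaRect((ray(s,c,.032)[:,:2]*1000).astype(np.float32)); bp=cv2.boxPoints(r)
    e=max(bp[1]-bp[0],bp[2]-bp[1],key=np.linalg.norm); y=(np.degrees(np.arctan2(e[1],e[0]))+90)%180-90
    print(n,cv2.boundingRect(c.astype(np.int32)),np.round(r[0],1),np.round(r[1],1),y,np.mean(c,0)); P.append(np.array(r[0])/1000);Q.append(y)
print(bot.current_clock())
```

```text
Traceback (most recent call last):
ValueError: max() iterable argument is empty
```

Run:
```python
from h import *
T,S=dict(np.load("topl.npz")),dict(np.load("sidel.npz"))
hs=lambda s:cv2.cvtColor(s["frame"],cv2.COLOR_BGR2HSV)
print(hs(S)[400,148:192:2].tolist()); print(hs(T)[240,122:175:2].tolist())
print(bot.current_clock())
g=lambda s,y,x:cv2.resize(s["frame"][y:y+75,x:x+100],None,fx=4,fy=4,interpolation=3)
cv2.imwrite("pics/z10.png",((np.hstack([g(T,205,100),g(S,335,115)])/255.)**.6*255).astype(np.uint8))
```

```text
[[53, 26, 87], [96, 24, 54], [99, 31, 57], [103, 32, 55], [105, 36, 57], [107, 41, 56], [111, 30, 59], [107, 42, 55], [103, 42, 55], [111, 31, 57], [103, 39, 59], [107, 32, 56], [105, 19, 55], [132, 23, 56], [113, 19, 54], [113, 19, 53], [120, 15, 52], [150, 16, 47], [0, 11, 45], [23, 26, 39], [39, 35, 125], [35, 33, 172]]
[[44, 29, 204], [43, 29, 213], [42, 28, 212], [42, 28, 212], [42, 28, 210], [43, 28, 211], [44, 28, 201], [42, 27, 161], [60, 15, 103], [73, 26, 116], [66, 25, 153], [67, 27, 162], [67, 28, 164], [67, 27, 163], [67, 28, 164], [67, 28, 164], [66, 25, 164], [67, 26, 165], [69, 27, 161], [74, 26, 128], [94, 25, 83], [80, 12, 66], [39, 24, 75], [63, 23, 112], [66, 26, 136], [56, 23, 157], [48, 24, 182]]
54.825
```

View pics/z10.png

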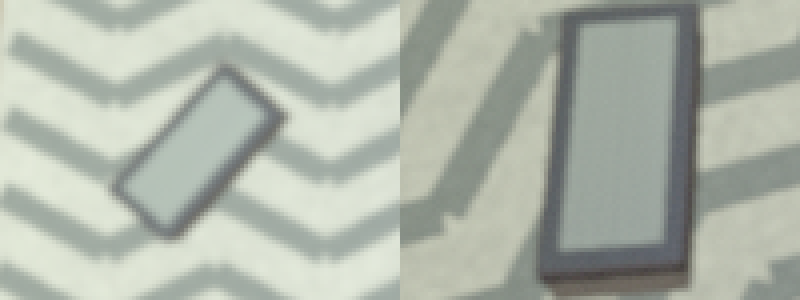

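The lid corners are clear in both views. In the top crop they are (225,64), (287,117), (170,240) and (113,187). In the side crop they are (565,10), (697,8), (688,270) and (540,270). I'll cast these onto the lid plane and move the tin.

Run:
```python
from h import *
T,S=load("top"),load("side")
a=(np.array([(225,64),(287,117),(170,240),(113,187)])+.5)/4-.5+(100,205)
b=(np.array([(165,10),(297,8),(288,270),(140,270)])+.5)/4-.5+(115,335)
P,Q=[],[]
for s,c in((T,a),(S,b)):
    p=ray(s,c,.032)[:,:2]; e=p[1]-p[2]+p[0]-p[3]; Q.append(np.arctan2(e[1],e[0])); P.append(p.mean(0))
    print(p.mean(0).round(4),np.degrees(Q[-1]),np.linalg.norm(p[1]-p[2]),np.linalg.norm(p[0]-p[1]))
print([(tri(T,u,S,v)*1000).round(0)[2] for u,v in zip(a,b)])
P0,yaw=np.mean(P,0),np.mean(Q)
if np.hypot(*(P[0]-P[1]))<.01 and abs(Q[0]-Q[1])<.15:
    pick(P0,.008,yaw,1.,up=.15)
    if 85*bot.current_finger_gap()>45:
        x,y,w=PL["long_tin"]; place((x,y),.0135,w,1.,up=.15)
        bot.goto([.3,-.05,.3],ori(bot.current_orientation()[2]))
        T,S=snap("f"); print(bot.current_clock())
        im=np.hstack([T["frame"][135:295,95:460],S["frame"][60:420,10:460][:, :]][:1]); 
        cv2.imwrite("pics/zf.png",((cv2.resize(im,None,fx=2.1,fy=2.1,interpolation=3)/255.)**.6*255).astype(np.uint8))
        cv2.imwrite("pics/zs.png",((cv2.resize(S["frame"][130:300,150:450],None,fx=2.6,fy=2.6,interpolation=3)/255.)**.6*255).astype(np.uint8))
```

```text
[0.4359 0.3636] -41.36408912198494 0.1182743240774808 0.05987792598134157
[0.4359 0.3685] -39.85380500159465 0.12143487137728834 0.05932592907326664
[np.float64(33.0), np.float64(25.0), np.float64(22.0), np.float64(28.0)]
Fz down [-1.3 -0.3 -0.3]
gap mm 60.1426677476779 F 67.41554260253906
lifted gap 59.905639482309205 F 66.43431901931763 t 59.0833
F place [ 0.6  0.1 -2.6]
t 64.4
65.8333
```

View pics/zs.png

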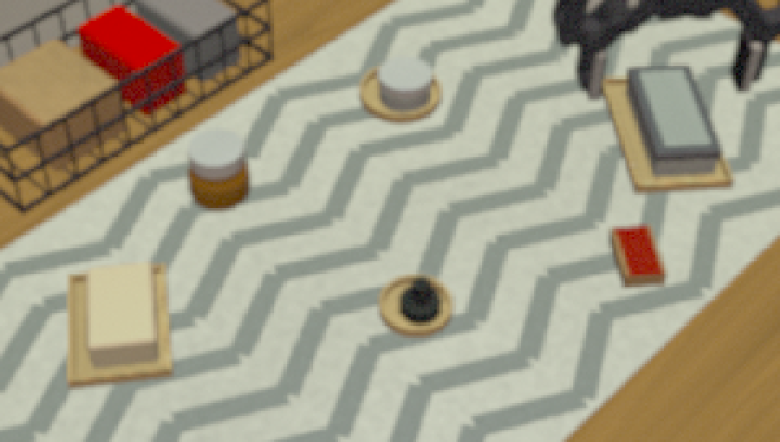

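All four things sit in their trays. The long tin, at (675,118) with its tray centred near (668,135), is nearest a wall, so I'll take one final close check.

Run:
```python
from h import *
bot.goto([.3,.1,.3],ori(bot.current_orientation()[2])); T,S=snap("e"); print(bot.current_clock())
g=lambda s,y,x:cv2.resize(s["frame"][y:y+75,x:x+100],None,fx=4,fy=4,interpolation=3)
im=np.vstack([np.hstack([g(T,205,345),g(S,145,355)]),np.hstack([g(T,145,170),g(S,215,145)])])
cv2.imwrite("pics/z11.png",((im/255.)**.6*255).astype(np.uint8))
```

```text
66.5833
```

View pics/z11.png

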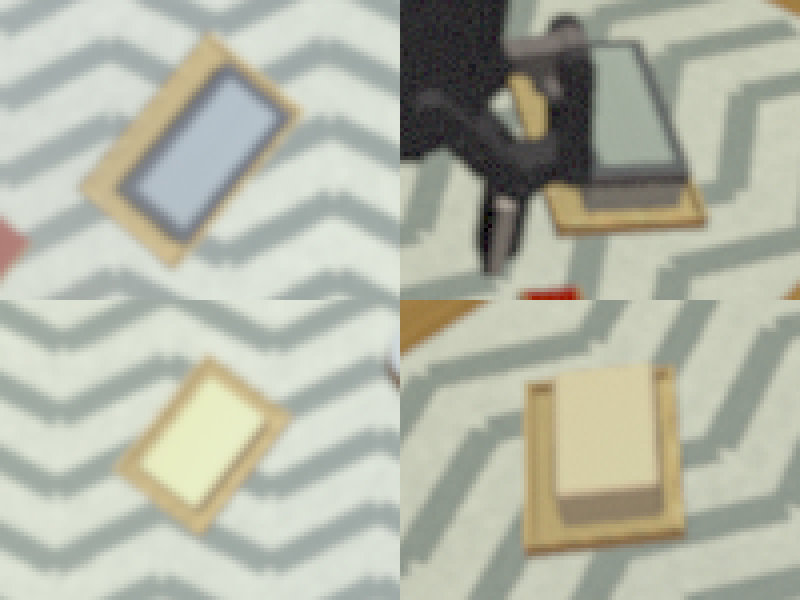

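Run:
```python
from h import *
T,S=load("top"),load("side")
px=lambda L,o:(np.array(L)+.5)/4-.5+np.array(o)
R=lambda a:np.array([[np.cos(a),np.sin(a)],[-np.sin(a),np.cos(a)]])
for n,lid,tray,o,w in(("long",[(228,65),(293,113),(183,240),(118,187)],[(210,33),(300,110),(173,268),(80,187)],(345,205),.036),
                 ("soap",[(210,72),(268,113),(198,210),(138,167)],[(208,55),(292,110),(200,235),(115,165)],(170,145),.034)):
    L=ray(T,px(lid,o),w)[:,:2]; t=ray(T,px(tray,o),.012)[:,:2]; e=t[1]-t[2]
    a=np.arctan2(e[1],e[0]); el=L[1]-L[2]
    print(n,L.mean(0),t.mean(0),"offset in tray frame mm",(R(a)@(L.mean(0)-t.mean(0))*1000).round(1),"yaw diff deg",np.degrees(np.arctan2(el[1],el[0])-a).round(1), [np.linalg.norm(L[i]-L[(i+1)%4]).round(4) for i in range(4)])
# side view: right-hand lid corner and base corner, vertical consistency
b=px([(285,180),(290,205)],(355,145)); print(ray(S,b[0],.036),ray(S,b[1],.004))
```

```text
long [ 0.44012907 -0.33962705] [ 0.44261678 -0.33631313] offset in tray frame mm [ 0.2 -4.1] yaw diff deg -2.0 [np.float64(0.0564), np.float64(0.1213), np.float64(0.058), np.float64(0.1191)]
soap [0.61951961 0.16436218] [0.62365356 0.16757503] offset in tray frame mm [-1.5 -5. ] yaw diff deg 0.6 [np.float64(0.0529), np.float64(0.0873), np.float64(0.0545), np.float64(0.0873)]
[[ 0.37285643 -0.31121998  0.036     ]] [[ 0.37333332 -0.3280165   0.004     ]]
```

Both are 4–5 mm off centre, within the 10 mm wall clearance, so they lie flat on their floors. Handing in.

```bash
python3 -c "
from plant import bot,job
print(bot.current_grasp_force(),bot.current_clock()); print(job.sign_off())"
```

```text
0.0 66.5833
the job is handed in; nothing more can be done
None
```

The job is handed in: plug, round tin, soap and long tin each stand let go in their matching trays, about 3–5 mm off centre by camera, at 66.6 s of the 118 s; no verdict came back, and I did not check the nailbrush afterwards.

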